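Eject a half-block from the dry bath and nest it with its mate

TASK

Take the marker off the dry bath and lay it on the bench. Then press the ejector lever of the well that holds the L-shaped block with the yellow rib all the way down so that the block rises, lift it out by its rib, and nest it flat in the blue tray with the yellow-ribbed block that lies there, turned end for end against it so that the two Ls interlock; leave go of it. Leave the black-ribbed block in its well and do not press its lever, and do not shift the timer, tip box, caps or pipette.

Things in the scene. Friction and masses are not known exactly. Their poses are not given: they have to be found in the camera images.
- bath: fixed white dry bath, 100 (x) x 148 (y) x 80 mm high, two L-shaped wells side by side, well centres at x = 0, y = +34.5 (left) and -34.5 mm (right). Origin: centre of the underside; -x is the front with the two ejector levers, which stick out to x = -137 mm. It turns about z and may stand left or right on the bench
- lever_left (a joint): ejector lever of the left (+y) well, rad: 0 = up, block seated; 0.56 = fully down, block raised by 34 mm. Hinge along the bath's y at x = -56, z = 60 mm, paddle 70 mm from it. Takes 5 to 10 N at the paddle; stays where it is left
- lever_right (a joint): the same for the right (-y) well
- paddle_left (a point): centre of the top of the left lever's black rubber paddle (26 x 30 mm); 79 mm above the bench when up, 41 mm when fully down; its horizontal place shifts by less than 3 mm
- paddle_right (a point): the same for the right lever
- block_seated: the block to move: loose aluminium block, yellow rib, 0.15 to 0.31 kg, in either well, with the bath's yaw, 1.5 mm play. Origin: underside, centre of the L's 72 x 52 mm bounding rectangle. Body 24 mm high: long leg x -36..36, y -26..0; short leg x -36..-10, y 0..26; corner x > -10, y > 0 empty. Underside 24 mm above the bench when seated, 58 when raised
- block_seated_rib (a point): centre of the top of that block's grip rib: block frame x -4, y -13, z 52 mm. The rib is 28 mm (x) x 12 mm (y, grasp across this) and 28 mm high above the body. Seated, its top is 4 mm below the bath's top; raised by the lever it stands 30 mm out of it
- block_black: same block with a black rib, in the other well: leave it there
- block_mate: same block with a yellow rib, loose, lying flat in the tray at one end, at about tray x -15.5, y -2.5 mm, with the tray's yaw. The other block nests with it when turned by half a turn about z and placed about +31 mm in x and +5 mm in y of it (tray axes), which leaves some 5 mm gaps
- tray: fixed blue tray, outside 121 (x) x 75 (y) x 20 mm high, walls 4 mm, inside 113 x 67 mm, inner floor 6 mm above the bench. Origin: centre of the underside. The second block belongs at about x +15.5, y +2.5 mm, half a turn from the tray's yaw
- marker: black and white marker pen, 13 x 135 (y) x 14 mm, lying across the top of the bath over the wells at the start. Origin: centre of the underside, y along its length. Apart from the things listed here the bench is bare from x 0.33 to 0.60, y -0.28 to 0.26 m (right edge -0.32)
- timer: white bench timer, 66 x 66 x 19 mm, origin centre of underside; leave alone
- tip_box: pink box of yellow pipette tips, 82 x 122 x 68 mm, origin centre of underside; leave alone
- cap_a: orange screw cap, 24 mm wide, 14 mm high, origin centre of underside; leave alone
- cap_b: second orange screw cap, same size; leave alone
- pipette: grey and white pipette lying down, 58 x 242 (y) x 30 mm, origin centre of underside; leave alone
Mind the look-alikes: they are no part of the job. What is shaped like the block_seated but pink or purple is not meant.

How it is judged (in metres and radians):
On the way, in this order (a step that is already met when the one before it is completed fails the run):
1. the marker lies on the bench, off the bath, released (height (world z) of marker below 0.012 m and contact force between the fingers and marker below 0.2 N and linear speed of marker below 0.05 m/s), for 0.2 s.
2. the yellow-ribbed block has been raised by its lever, not yet gripped (z of block_seated in the frame of bath between 0.052 and 0.064 m and value of joint any of lever_left, lever_right above 0.4 rad and contact force between the fingers and block_seated below 0.2 N), for 0.2 s.
3. the block is lifted clear out of the bath (z of block_seated in the frame of bath above 0.082 m), for 0.1 s.
At the end, for the whole second after the job is handed in: Both yellow-ribbed blocks lie flat (tilt < 0.06 rad, within 3 mm) on the tray floor, within 35 mm of its centre and 0.2 rad of its long direction, interlocked, at rest, released; the marker lies on the bench (below 12 mm); the black-ribbed block is seated in its well within 4 mm (z of each of block_seated, block_mate in the frame of tray below 0.009 m and horizontal distance between each of block_seated, block_mate and tray below 0.035 m and angle between each of block_seated, block_mate's own z axis and vertical below 0.06 rad and linear speed of each of block_seated, block_mate, marker below 0.02 m/s and angle between the x axis of each of block_seated, block_mate and the x axis of tray, either way round below 0.2 rad and contact force between the fingers and block_seated below 0.1 N and height (world z) of marker below 0.012 m and z of block_black in the frame of bath below 0.028 m); the robot touches nothing.
It fails at once if the black-ribbed block's well is ejected or the block is moved over 12 mm (distance of block_black from where it was at the start of the episode above 0.012 m).
It fails at once if the timer, tip box, a cap or the pipette is shifted by more than 30 mm (distance of any of timer, tip_box, cap_a, cap_b, pipette from where it was at the start of the episode above 0.03 m).
It also fails if it takes over 67 s, if anything falls off the work surface, if the arm or the gripper's body presses on something with over 40 N, if the wrist force passes 120 N, or if a joint passes its speed limit or range.

ROBOT

A 6-joint arm with a two-finger parallel gripper is mounted at the origin on a cart in front of the work surface, level with it; the furniture and walls round the work are solid. World frame = base frame: x ahead of the robot, y to its left, z up, the work surface at z = 0. Lengths are in m, angles in degrees, forces in N, time in s.
With the tool pointing down it reaches from about 0.3 to 0.75 m from the base axis. Payload 8.5 kg.
Tool frame: the origin (TCP) lies on the mounting face of the last link; the fingertips stand 173 mm ahead of it and the grasp point (between the pads) lies 155 mm ahead of it (env.tips_ahead is the distance from the TCP to the fingertips, in m); z points along the fingers, x is the direction in which the jaws open and shut, and the axes are right-handed (so a half turn about z gives the same grasp; the last joint's range is limited). The gripper opens to 85 mm and grips with 20 to 120 N. Pads are 22 mm wide; open, the fingers measure 114 mm over their backs; the gripper's body (76 mm by 85 mm) begins 54 mm behind the grasp point. The pads swing forward as they close: fully open they stand 13 mm farther back than shut.
Start: joints at [-80.862, 21.807, 74.336, -0, 83.858, -12.336], TCP at [0.201, -0.512, 0.405] pointing down, gripper open.
Joint ranges: [-178.18, 178.18], [-50.72, 133.34], [12.68, 142.11], [-81.47, 261.47], [9.98, 163.14], [-165.26, 165.26]. Speed limits (degrees/s): [136.94, 136.94, 180, 180, 180, 180].

INTERFACE

Orientations are given as a 3x3 rotation matrix whose columns are the frame's x, y, z axes.
In Python, from rig import env gives the robot as it stands. The module is installed in compiled form; this text tells all that it offers.
- The arm moves only by the tool step_arm, never from a script. Its argument "increments" is a list of rows, each an object of numbers: "x", "y", "z": the shift along the tool's x, y, z in cm; "wx", "wy", "wz": the turn, a rotation vector about the tool's x, y, z in rad; "gripper": the finger opening in cm, from 0 to 8.54. A call has 1 to 20 rows; each row shifts and turns the commanded pose from where the row before left it, along the tool's axes as they then stand; what a row does not reach is not made up. A row lasts 1/10 s, in which the tool goes at most 50 mm and 8.59 degrees, less where a joint would pass 70% of its speed; a pose out of reach is approached as far as the arm can. A call with a gripper value outside its range is refused whole. The fingers move at their own pace and stop on an object; "newtons" is the grip in N (left out, the last holds). Time passes only in rows, so rows that do not move let the fingers close. It gives the time, the measured TCP pose, the force and the opening at its end, in the units of the state.
- env.observe(): the state, without advancing time (a new reading comes with each control period).
- env.get_image(name): name is "side" or "top" or "wrist"; returns a dict with "color" (420x560x3 uint8, blue, green, red), "camera_matrix" (3x3 intrinsics, pixels), "rvec" (rotation vector, rad) and "tvec" (3), from world to camera coordinates, as OpenCV has them. Camera axes: x right, y down, z forward; pixel columns grow to the right and rows downward; lengths in m; the calibration is good to about 2 mm. A picture is of the moment at which its call begins. There is no depth.
- env.close_job(): hands the job in, once; it reports no verdict.
The state is a dict: "time_s": time; "q": joint angles; "qvel": joint speeds; "joint_efforts": joint torques, N m; "position": TCP position; "tool_rot": TCP orientation; "ft_force": force on the tool from outside, world axes, zero at the start; "wrist_torque": the same for the moment, N m; "grip_width": finger opening in m.
Only numpy, scipy, OpenCV 4.12 (cv2) and the standard library are available. Lean on these libraries where they do the work, as an engineer would, in place of code of your own. Each camera call takes 0.05 s, during which the arm holds its last target. There are 200 camera calls.

## Working session

There is one attempt and no reset: what is moved stays moved. The work goes in short steps, Python scripts to look and compute and a tool call to move; the robot and the scene stay as the last step left them, time stands still between calls to the robot, and variables do not carry over. Pictures are saved under pics/ and viewed, about 8 in all and at most 12, crops included, and the job is handed in when it is done.

Besides the shell and the picture viewer there is one more tool, called after ">>>" by a JSON object that holds its "name" and its "arguments". step_arm: Moves the arm, as the interface text tells. Its arguments: {"type":"object","properties":{"increments":{"type":"array"},"newtons":{"type":"number"}},"required":["increments"]}

```bash
mkdir -p pics; cat > h.py <<'E'
import numpy as np,cv2
from rig import env
def snap(n,f,crop=None,s=1):
    d=env.get_image(n); np.savez('pics/'+f+'.npz',**d)
    im=d['color']
    if crop: im=im[crop[1]:crop[3],crop[0]:crop[2]]
    if s!=1: im=cv2.resize(im,None,fx=s,fy=s,interpolation=cv2.INTER_CUBIC)
    cv2.imwrite('pics/'+f+'.png',im); return d
def ray(d,uv,z):
    R=cv2.Rodrigues(np.array(d['rvec'],float))[0];t=np.array(d['tvec'],float).ravel()
    c=-R.T@t
    r=R.T@np.linalg.inv(d['camera_matrix'])@np.array([uv[0],uv[1],1.])
    return c+r*(z-c[2])/r[2]
def proj(d,P):
    return cv2.projectPoints(np.array(P,float).reshape(-1,3),np.array(d['rvec'],float),np.array(d['tvec'],float),np.array(d['camera_matrix'],float),None)[0].reshape(-1,2)
E
python3 - <<'E'
from h import *
snap('top','t1',s=1.42); snap('side','s1',s=1.42)
o=env.observe();print(o['time_s'],o['position'],o['tool_rot'],o['grip_width'])
E
```

```text
0.1 [ 0.20135019 -0.51179458  0.4041784 ] [[ 3.66093640e-01 -9.30578003e-01 -1.64701124e-04]
 [-9.30577216e-01 -3.66093551e-01  1.24819668e-03]
 [-1.22184040e-03 -3.03689754e-04 -9.99999207e-01]] 0.08543473217323083
```

View pics/t1.png

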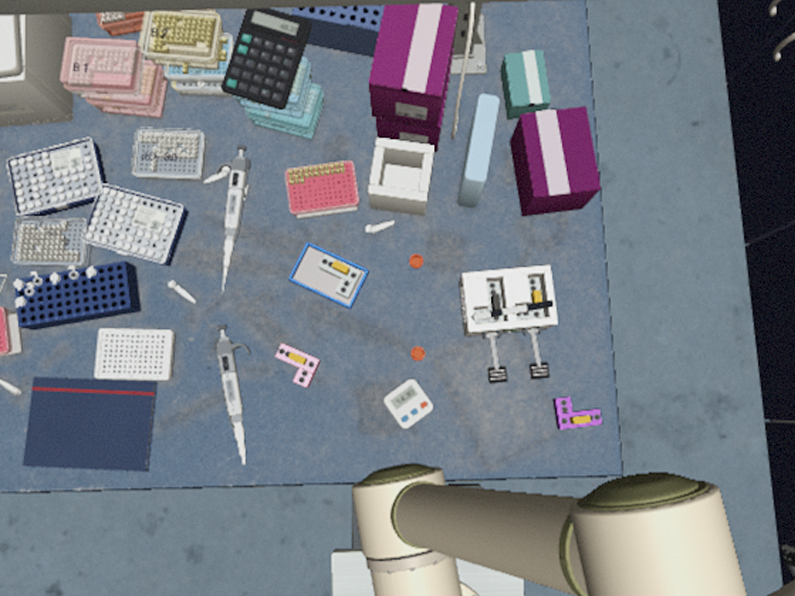

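View pics/s1.png

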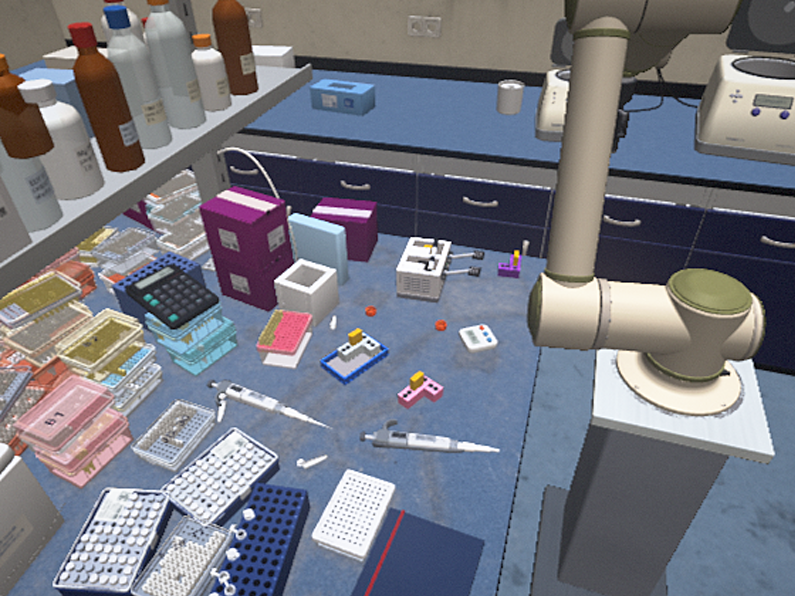

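The top view shows the bath at the right, around (508,300) px, with its levers towards the robot and the yellow rib in the right well. The blue tray is at (329,275) with its mate block, and the pink and purple look-alikes stand apart. Next I'll zoom in to measure.

```bash
python3 - <<'E'
from h import *
d=np.load('pics/t1.npz');im=d['color']
def c(x0,y0,w,h,s):
    a=cv2.resize(im[y0:y0+h,x0:x0+w],None,fx=s,fy=s,interpolation=cv2.INTER_CUBIC)
    for i in range(0,w,10):
        cv2.line(a,(i*s,0),(i*s,6),(0,0,255),1);cv2.putText(a,str(x0+i),(i*s,16),0,.35,(0,255,0),1)
    for j in range(0,h,10):
        cv2.line(a,(0,j*s),(6,j*s),(0,0,255),1);cv2.putText(a,str(y0+j),(8,j*s+4),0,.35,(0,255,0),1)
    return a
a=c(318,182,80,92,5);b=c(198,166,66,56,6)
o=np.zeros((max(a.shape[0],b.shape[0]),a.shape[1]+b.shape[1],3),np.uint8);o[:a.shape[0],:a.shape[1]]=a;o[:b.shape[0],a.shape[1]:]=b
print(o.shape);cv2.imwrite('pics/z1.png',o)
print(ray(d,(280,210),0),ray(d,(280,210),.3))
E
```

```text
(460, 796, 3)
[0.57712795 0.03453833 0.        ] [0.52978925 0.03434934 0.3       ]
```

View pics/z1.png

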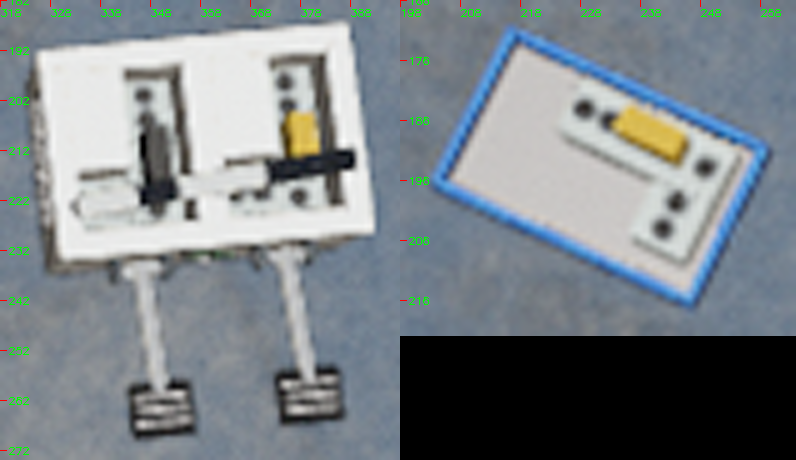

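```bash
cat >> h.py <<'E'
from scipy.optimize import least_squares
def fit(d,px,loc,x0):
    def W(p):
        c,s=np.cos(p[2]),np.sin(p[2]);l=np.array(loc,float)
        return np.c_[p[0]+c*l[:,0]-s*l[:,1],p[1]+s*l[:,0]+c*l[:,1],l[:,2]]
    r=least_squares(lambda p:(proj(d,W(p))-px).ravel(),x0)
    return r.x,r.fun.reshape(-1,2)
E
python3 - <<'E'
from h import *
np.set_printoptions(precision=4,suppress=True)
d=np.load('pics/t1.npz')
A=lambda p:(np.array(p)+.5)/5-.5+[318,182]
B=lambda p:(np.array(p)-[400,0]+.5)/6-.5+[198,166]
bp=A([[38,52],[347,24],[374,231],[58,262],[161,411],[309,396]])
bl=[[.05,.074,.08],[.05,-.074,.08],[-.05,-.074,.08],[-.05,.074,.08],[-.126,.0345,.079],[-.126,-.0345,.079]]
print('bath',*fit(d,bp[:4],bl[:4],[.5,-.2,0]));p,_=fit(d,bp[:4],bl[:4],[.5,-.2,0])
print([ray(d,x,.079) for x in bp[4:]])
tp=B([[513,30],[768,150],[693,304],[434,184]])
tl=[[.0605,-.0375,.02],[-.0605,-.0375,.02],[-.0605,.0375,.02],[.0605,.0375,.02]]
print('tray',*fit(d,tp,tl,[.5,.1,1.1]))
# mate rib top z=.058: corners
print('mate rib',ray(d,B([650,132]),.058))
print('seat rib',ray(d,A([303,135]),.076))
mk=A([[75,207],[354,158]]);print('marker',[ray(d,x,.088) for x in mk])
d2=np.load('pics/s1.npz')
E
```

```text
bath [ 0.5596 -0.1498  0.0639] [[-0.3323 -0.0602]
 [ 0.0325 -0.1083]
 [ 0.0723  0.2826]
 [ 0.2234 -0.1209]]
[array([ 0.4344, -0.1232,  0.079 ]), array([ 0.4394, -0.1919,  0.079 ])]
tray [0.6195 0.155  1.1014] [[-0.1918 -0.6064]
 [ 0.6587 -0.4533]
 [ 0.0071  0.7767]
 [-0.4749  0.2472]]
mate rib [0.6256 0.1314 0.058 ]
seat rib [ 0.5619 -0.1972  0.076 ]
marker [array([ 0.5292, -0.0868,  0.088 ]), array([ 0.5486, -0.2177,  0.088 ])]
```

```bash
cat >> h.py <<'E'
def plan(xyz,yaw=None):
    "yaw of jaw axis deg; gives wz then shift (cm) in the turned tool frame; also residual tilt"
    o=env.observe();R=np.array(o['tool_rot']);p=np.array(o['position'])
    y0=np.degrees(np.arctan2(R[1,0],R[0,0])); yaw=y0 if yaw is None else yaw
    a=(yaw-y0+180)%360-180
    T=np.radians(yaw);Rt=np.array([[np.cos(T),np.sin(T),0],[np.sin(T),-np.cos(T),0],[0,0,-1]])
    print('t',round(o['time_s'],2),'p',p.round(4),'yaw',round(y0,2),'tilt',R[:2,2].round(4),'w',round(o['grip_width'],4),'F',np.round(o['ft_force'],1),'q6',round(o['q'][5],1))
    print('wz',round(-np.radians(a),4),'shift cm',(Rt.T@(np.array(xyz)-p)*100).round(2))
E
python3 - <<'E'
from h import *
plan([.539,-.152,.33],8.4)
d=np.load('pics/t1.npz')
for n,u,z in [('timer',(408,403),.019),('capa',(417,353),.014),('capb',(416,261),.014),('purple',(578,415),.02),('purpleL',(556,420),.02),('pink',(298,365),.02),('timerR',(434,405),.019)]: print(n,ray(d,np.array(u)/1.42,z)[:2])
E
```

```text
t 0.1 p [ 0.2014 -0.5118  0.4042] yaw -68.53 tilt [-0.0002  0.0012] w 0.0854 F [ 0.3 -0.5 -0.7] q6 -12.3
wz -1.3426 shift cm [ 38.66 -30.66   7.42]
timer [0.39282765 0.02176198]
capa [0.47790173 0.00356991]
capb [6.40663756e-01 1.30626753e-04]
purple [ 0.36469829 -0.26607397]
purpleL [ 0.35739632 -0.22822523]
pink [0.4625772 0.2088881]
timerR [ 0.38823245 -0.02241853]
```

>>> {"name": "step_arm", "arguments": {"increments": [{"wz": -0.134, "gripper": 5}, {"wz": -0.134}, {"wz": -0.134}, {"wz": -0.134}, {"wz": -0.134}, {"wz": -0.134}, {"wz": -0.134}, {"wz": -0.134}, {"wz": -0.134}, {"wz": -0.134}]}}

```text
invalid input at $.increments[0]: expected keys x, y, z, wx, wy, wz, gripper
```

>>> {"name": "step_arm", "arguments": {"increments": [{"x": 2.4, "y": -1.9, "z": 0.46}, {"x": 2.4, "y": -1.9, "z": 0.46}, {"x": 2.4, "y": -1.9, "z": 0.46}, {"x": 2.4, "y": -1.9, "z": 0.46}, {"x": 2.4, "y": -1.9, "z": 0.46}, {"x": 2.4, "y": -1.9, "z": 0.46}, {"x": 2.4, "y": -1.9, "z": 0.46}, {"x": 2.4, "y": -1.9, "z": 0.46}, {"x": 2.4, "y": -1.9, "z": 0.46}, {"x": 2.4, "y": -1.9, "z": 0.46}, {"x": 2.4, "y": -1.9, "z": 0.46}, {"x": 2.4, "y": -1.9, "z": 0.46}, {"x": 2.4, "y": -1.9, "z": 0.46}, {"x": 2.4, "y": -1.9, "z": 0.46}, {"x": 2.4, "y": -1.9, "z": 0.46}, {"x": 2.4, "y": -1.9, "z": 0.46}, {}, {}]}}

```text
invalid input at $.increments[0]: expected keys x, y, z, wx, wy, wz, gripper
```

```bash
python3 - <<'E'
from h import *
plan([.539,-.152,.256],8.4)
d=snap('wrist','w1',s=1.42)
print(proj(d,[[.539,-.152,.087]])*1.42, proj(d,[[.5292,-.0868,.088],[.5486,-.2177,.088]])*1.42)
E
```

```text
t 0.1 p [ 0.2014 -0.5118  0.4042] yaw -68.53 tilt [-0.0002  0.0012] w 0.0854 F [ 0.3 -0.5 -0.7] q6 -12.3
wz -1.3426 shift cm [ 38.66 -30.66  14.82]
[[-118.40049322 -776.01709188]] [[-294.8757522  -841.99284668]
 [  45.78085681 -721.96179861]]
```

View pics/w1.png

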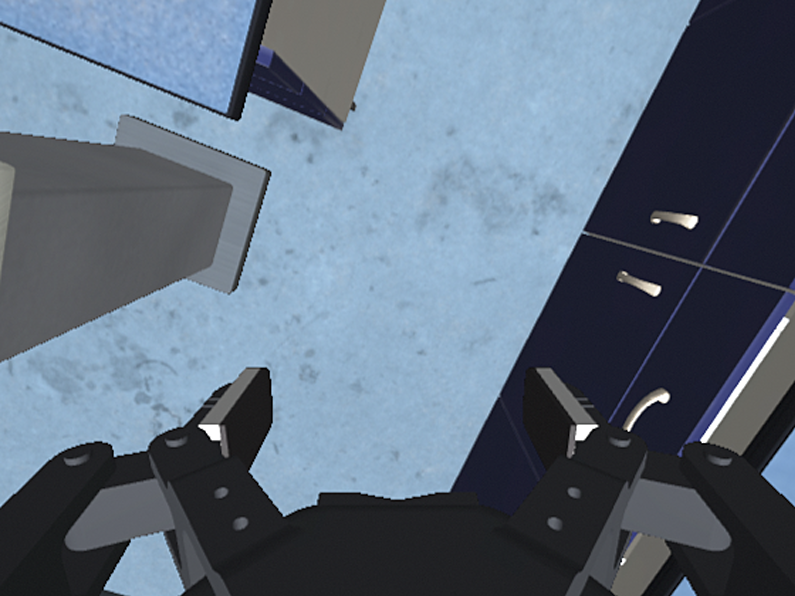

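The moves were refused because every key is required, so the wrist view shows only the floor from the start pose. I'll send them again with all the keys.

>>> {"name": "step_arm", "arguments": {"increments": [{"x": 0, "y": 0, "z": 0, "wx": 0, "wy": 0, "wz": -0.134, "gripper": 5}, {"x": 0, "y": 0, "z": 0, "wx": 0, "wy": 0, "wz": -0.134, "gripper": 5}, {"x": 0, "y": 0, "z": 0, "wx": 0, "wy": 0, "wz": -0.134, "gripper": 5}, {"x": 0, "y": 0, "z": 0, "wx": 0, "wy": 0, "wz": -0.134, "gripper": 5}, {"x": 0, "y": 0, "z": 0, "wx": 0, "wy": 0, "wz": -0.134, "gripper": 5}, {"x": 0, "y": 0, "z": 0, "wx": 0, "wy": 0, "wz": -0.134, "gripper": 5}, {"x": 0, "y": 0, "z": 0, "wx": 0, "wy": 0, "wz": -0.134, "gripper": 5}, {"x": 0, "y": 0, "z": 0, "wx": 0, "wy": 0, "wz": -0.134, "gripper": 5}, {"x": 0, "y": 0, "z": 0, "wx": 0, "wy": 0, "wz": -0.134, "gripper": 5}, {"x": 0, "y": 0, "z": 0, "wx": 0, "wy": 0, "wz": -0.134, "gripper": 5}]}}

```text
time_s: 1.15
position: [0.2013, -0.5118, 0.4044]
tool_rot: [[0.989, 0.149, -0.0], [0.149, -0.989, 0.001], [-0.0, -0.001, -1.0]]
ft_force: [0.3, -0.6, -0.7]
grip_width: 0.0501
```

>>> {"name": "step_arm", "arguments": {"increments": [{"x": 3, "y": -2.4, "z": 0.6, "wx": 0, "wy": 0, "wz": 0, "gripper": 5}, {"x": 3, "y": -2.4, "z": 0.6, "wx": 0, "wy": 0, "wz": 0, "gripper": 5}, {"x": 3, "y": -2.4, "z": 0.6, "wx": 0, "wy": 0, "wz": 0, "gripper": 5}, {"x": 3, "y": -2.4, "z": 0.6, "wx": 0, "wy": 0, "wz": 0, "gripper": 5}, {"x": 3, "y": -2.4, "z": 0.6, "wx": 0, "wy": 0, "wz": 0, "gripper": 5}, {"x": 3, "y": -2.4, "z": 0.6, "wx": 0, "wy": 0, "wz": 0, "gripper": 5}, {"x": 3, "y": -2.4, "z": 0.6, "wx": 0, "wy": 0, "wz": 0, "gripper": 5}, {"x": 3, "y": -2.4, "z": 0.6, "wx": 0, "wy": 0, "wz": 0, "gripper": 5}, {"x": 3, "y": -2.4, "z": 0.6, "wx": 0, "wy": 0, "wz": 0, "gripper": 5}, {"x": 3, "y": -2.4, "z": 0.6, "wx": 0, "wy": 0, "wz": 0, "gripper": 5}, {"x": 3, "y": -2.4, "z": 0.6, "wx": 0, "wy": 0, "wz": 0, "gripper": 5}, {"x": 3, "y": -2.4, "z": 0.6, "wx": 0, "wy": 0, "wz": 0, "gripper": 5}, {"x": 2.5, "y": -2, "z": 0, "wx": 0, "wy": 0, "wz": 0, "gripper": 5}, {"x": 0, "y": 0, "z": 0, "wx": 0, "wy": 0, "wz": 0, "gripper": 5}, {"x": 0, "y": 0, "z": 0, "wx": 0, "wy": 0, "wz": 0, "gripper": 5}]}}

```text
time_s: 2.65
position: [0.5382, -0.1514, 0.3324]
tool_rot: [[0.989, 0.145, -0.001], [0.145, -0.989, 0.0], [-0.001, -0.0, -1.0]]
ft_force: [-0.4, -0.1, -0.4]
grip_width: 0.0499
```

```bash
python3 - <<'E'
from h import *
plan([.539,-.152,.256],8.4)
d=snap('wrist','w2',s=1.42)
print(proj(d,[[.539,-.152,.087]])*1.42, proj(d,[[.5292,-.0868,.088],[.5486,-.2177,.088]])*1.42)
E
```

```text
t 2.65 p [ 0.5382 -0.1514  0.3324] yaw 8.33 tilt [-0.0008  0.0001] w 0.0499 F [-0.4 -0.1 -0.4] q6 -36.2
wz -0.0013 shift cm [0.07 0.07 7.64]
[[398.08134309 316.15766832]] [[397.55139803 188.41886862]
 [398.06073337 426.79050601]]
```

View pics/w2.png

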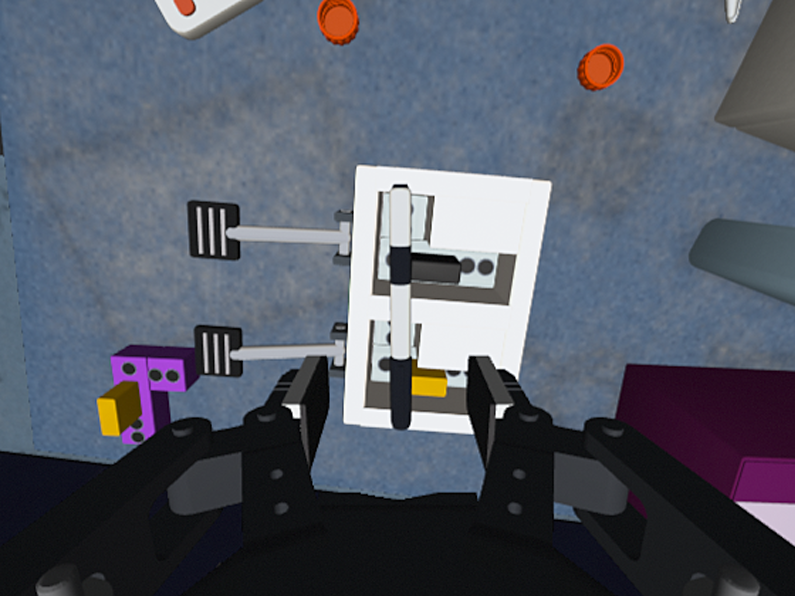

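The marker lies along px (400,187)–(401,428), as predicted. The jaws straddle it, the yellow rib is in the right well, and both paddles are visible.

>>> {"name": "step_arm", "arguments": {"increments": [{"x": 0.1, "y": 0, "z": 2, "wx": 0, "wy": 0, "wz": 0, "gripper": 5}, {"x": 0, "y": 0, "z": 2, "wx": 0, "wy": 0, "wz": 0, "gripper": 5}, {"x": 0, "y": 0, "z": 2, "wx": 0, "wy": 0, "wz": 0, "gripper": 5}, {"x": 0, "y": 0, "z": 1, "wx": 0, "wy": 0, "wz": 0, "gripper": 5}, {"x": 0, "y": 0, "z": 0.6, "wx": 0, "wy": 0, "wz": 0, "gripper": 5}, {"x": 0, "y": 0, "z": 0, "wx": 0, "wy": 0, "wz": 0, "gripper": 5}, {"x": 0, "y": 0, "z": 0, "wx": 0, "wy": 0, "wz": 0, "gripper": 1.0}, {"x": 0, "y": 0, "z": 0, "wx": 0, "wy": 0, "wz": 0, "gripper": 0.6}, {"x": 0, "y": 0, "z": 0, "wx": 0, "wy": 0, "wz": 0, "gripper": 0.6}, {"x": 0, "y": 0, "z": 0, "wx": 0, "wy": 0, "wz": 0, "gripper": 0.6}, {"x": 0, "y": 0, "z": 0, "wx": 0, "wy": 0, "wz": 0, "gripper": 0.6}, {"x": 0, "y": 0, "z": 0, "wx": 0, "wy": 0, "wz": 0, "gripper": 0.6}], "newtons": 25}}

```text
time_s: 3.9
position: [0.5392, -0.1516, 0.2575]
tool_rot: [[0.99, 0.144, 0.001], [0.144, -0.99, -0.001], [0.001, 0.001, -1.0]]
ft_force: [-0.4, -0.6, 6.0]
grip_width: 0.011
```

```bash
python3 - <<'E'
from h import *
np.set_printoptions(precision=4,suppress=True)
d=np.load('pics/w2.npz')
px=(np.array([[357,165],[551,182],[344,424],[214,229],[218,350]])+.5)/1.42-.5
print(fit(d,px[:3],[[-.05,.074,.08],[.05,.074,.08],[-.05,-.074,.08]],[.56,-.15,.06]))
print([ray(d,p,.079) for p in px[3:]])
plan([.365,-.12,.36],8.4)
E
```

```text
(array([ 0.5615, -0.1492,  0.0673]), array([[-1.0984,  0.0986],
       [ 1.7586, -0.5527],
       [-0.7704,  0.9356]]))
[array([ 0.4371, -0.121 ,  0.079 ]), array([ 0.4412, -0.1892,  0.079 ])]
t 3.9 p [ 0.5392 -0.1516  0.2575] yaw 8.26 tilt [ 0.0011 -0.0007] w 0.011 F [-0.4 -0.6  6. ] q6 -36.1
wz -0.0025 shift cm [-16.77  -5.67 -10.25]
```

>>> {"name": "step_arm", "arguments": {"increments": [{"x": 0, "y": 0, "z": -1, "wx": 0, "wy": 0, "wz": 0, "gripper": 0.6}, {"x": 0, "y": 0, "z": -2, "wx": 0, "wy": 0, "wz": 0, "gripper": 0.6}, {"x": 0, "y": 0, "z": -2, "wx": 0, "wy": 0, "wz": 0, "gripper": 0.6}, {"x": -1, "y": -0.4, "z": -1, "wx": 0, "wy": 0, "wz": 0, "gripper": 0.6}, {"x": -2.2, "y": -0.8, "z": 0, "wx": 0, "wy": 0, "wz": 0, "gripper": 0.6}, {"x": -2.2, "y": -0.8, "z": 0, "wx": 0, "wy": 0, "wz": 0, "gripper": 0.6}, {"x": -2.2, "y": -0.8, "z": 0, "wx": 0, "wy": 0, "wz": 0, "gripper": 0.6}, {"x": -2.2, "y": -0.8, "z": 0, "wx": 0, "wy": 0, "wz": 0, "gripper": 0.6}, {"x": -2.2, "y": -0.8, "z": 0, "wx": 0, "wy": 0, "wz": 0, "gripper": 0.6}, {"x": -2.2, "y": -0.8, "z": 0, "wx": 0, "wy": 0, "wz": 0, "gripper": 0.6}, {"x": -2.2, "y": -0.5, "z": 0, "wx": 0, "wy": 0, "wz": 0, "gripper": 0.6}, {"x": -0.4, "y": 0, "z": 0, "wx": 0, "wy": 0, "wz": 0, "gripper": 0.6}, {"x": 0, "y": 0, "z": 0, "wx": 0, "wy": 0, "wz": 0, "gripper": 0.6}]}}

```text
time_s: 5.2
position: [0.3643, -0.1193, 0.317]
tool_rot: [[0.99, 0.143, 0.001], [0.143, -0.99, -0.0], [0.001, 0.0, -1.0]]
ft_force: [-0.3, -0.1, -0.4]
grip_width: 0.0111
```

```bash
python3 - <<'E'
from h import *
plan([.365,-.12,.18])
t=snap('top','t2');w=env.get_image('wrist')['color'];s=env.get_image('side')['color']
o=np.hstack([t['color'][150:330,230:430],s[130:310,230:430]]);w=cv2.resize(w,(400,300));o=np.vstack([cv2.resize(o,None,fx=1.5,fy=1.5),cv2.copyMakeBorder(w,0,0,0,200,0)])
cv2.imwrite('pics/c2.png',o);print(o.shape)
E
```

```text
t 5.2 p [ 0.3643 -0.1193  0.317 ] yaw 8.2 tilt [ 0.0006 -0.0003] w 0.0111 F [-0.3 -0.1 -0.4] q6 -44.2
wz -0.0 shift cm [ 0.06  0.08 13.7 ]
(570, 600, 3)
```

View pics/c2.png

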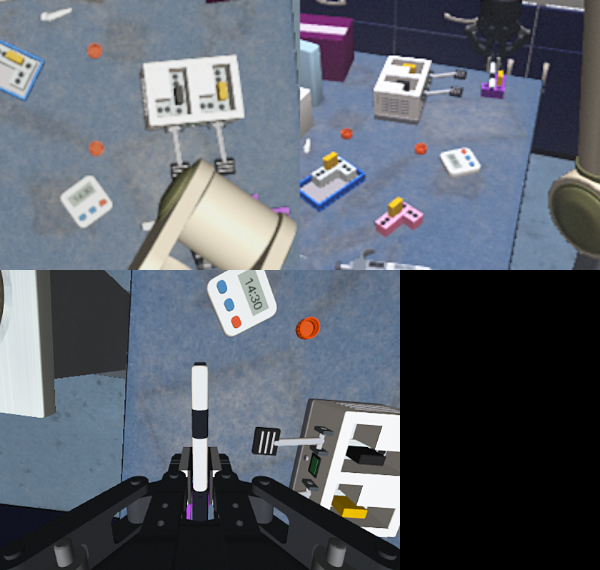

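The top, side and wrist views show the marker held level with the bath clear. Next I'll lower it.

>>> {"name": "step_arm", "arguments": {"increments": [{"x": 0, "y": 0, "z": 2.5, "wx": 0, "wy": 0, "wz": 0, "gripper": 0.6}, {"x": 0, "y": 0, "z": 2.5, "wx": 0, "wy": 0, "wz": 0, "gripper": 0.6}, {"x": 0, "y": 0, "z": 2.5, "wx": 0, "wy": 0, "wz": 0, "gripper": 0.6}, {"x": 0, "y": 0, "z": 2.5, "wx": 0, "wy": 0, "wz": 0, "gripper": 0.6}, {"x": 0, "y": 0, "z": 2, "wx": 0, "wy": 0, "wz": 0, "gripper": 0.6}, {"x": 0, "y": 0, "z": 1, "wx": 0, "wy": 0, "wz": 0, "gripper": 0.6}, {"x": 0, "y": 0, "z": 0.7, "wx": 0, "wy": 0, "wz": 0, "gripper": 0.6}, {"x": 0, "y": 0, "z": 0.2, "wx": 0, "wy": 0, "wz": 0, "gripper": 0.6}, {"x": 0, "y": 0, "z": 0, "wx": 0, "wy": 0, "wz": 0, "gripper": 0.6}]}}

```text
time_s: 6.25
position: [0.3651, -0.1194, 0.1778]
tool_rot: [[0.99, 0.144, 0.0], [0.144, -0.99, -0.0], [0.0, 0.0, -1.0]]
ft_force: [-0.4, 0.1, -0.6]
grip_width: 0.011
```

>>> {"name": "step_arm", "arguments": {"increments": [{"x": 0, "y": 0, "z": 0, "wx": 0, "wy": 0, "wz": 0, "gripper": 3}, {"x": 0, "y": 0, "z": 0, "wx": 0, "wy": 0, "wz": 0, "gripper": 3}, {"x": 0, "y": 0, "z": 0, "wx": 0, "wy": 0, "wz": 0, "gripper": 3}, {"x": 0, "y": 0, "z": 0, "wx": 0, "wy": 0, "wz": 0, "gripper": 3}, {"x": 0, "y": 0, "z": -1, "wx": 0, "wy": 0, "wz": 0, "gripper": 3}, {"x": 0, "y": 0, "z": -2, "wx": 0, "wy": 0, "wz": 0, "gripper": 3}, {"x": 0, "y": 0, "z": -3, "wx": 0, "wy": 0, "wz": 0, "gripper": 3}, {"x": 0, "y": 0, "z": -3, "wx": 0, "wy": 0, "wz": 0, "gripper": 1.5}, {"x": 0, "y": 0, "z": -3, "wx": 0, "wy": 0, "wz": 0, "gripper": 1.5}, {"x": 0, "y": 0, "z": -1, "wx": 0, "wy": 0, "wz": 0, "gripper": 1.5}, {"x": 0, "y": 0, "z": 0, "wx": 0, "wy": 0, "wz": 0, "gripper": 1.5}]}}

```text
time_s: 7.35
position: [0.365, -0.1194, 0.3091]
tool_rot: [[0.99, 0.144, 0.004], [0.144, -0.99, -0.003], [0.003, 0.003, -1.0]]
ft_force: [0.0, 0.6, -0.1]
grip_width: 0.0151
```

```bash
python3 - <<'E'
from h import *
plan([.438,-.191,.285])
w=snap('wrist','w3',s=1.42)
E
```

```text
t 7.35 p [ 0.365  -0.1194  0.3091] yaw 8.25 tilt [ 0.0038 -0.0026] w 0.0151 F [ 0.   0.6 -0.1] q6 -44.2
wz -0.0 shift cm [6.2  8.13 2.41]
```

View pics/w3.png

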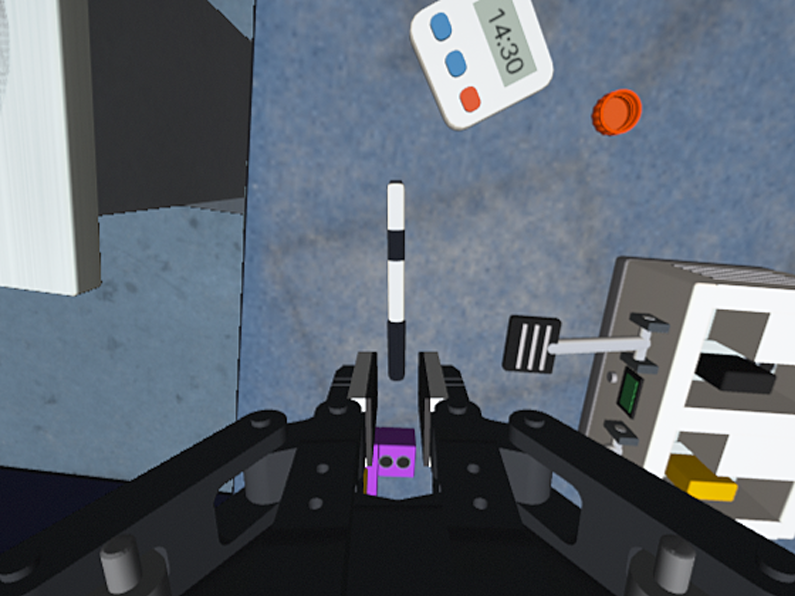

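The marker lies free on the bench at px (396,180–380). Next comes the right lever, with the fingers closed.

>>> {"name": "step_arm", "arguments": {"increments": [{"x": 1.5, "y": 2, "z": 0, "wx": 0, "wy": 0, "wz": 0, "gripper": 0}, {"x": 1.6, "y": 2.1, "z": 0, "wx": 0, "wy": 0, "wz": 0, "gripper": 0}, {"x": 1.6, "y": 2, "z": 0, "wx": 0, "wy": 0, "wz": 0, "gripper": 0}, {"x": 1.5, "y": 2, "z": 0, "wx": 0, "wy": 0, "wz": 0, "gripper": 0}, {"x": 0, "y": 0, "z": 2, "wx": 0, "wy": 0, "wz": 0, "gripper": 0}, {"x": 0, "y": 0, "z": 2, "wx": 0, "wy": 0, "wz": 0, "gripper": 0}, {"x": 0, "y": 0, "z": 1, "wx": 0, "wy": 0, "wz": 0, "gripper": 0}, {"x": 0, "y": 0, "z": 0, "wx": 0, "wy": 0, "wz": 0, "gripper": 0}, {"x": 0, "y": 0, "z": 0.5, "wx": 0, "wy": 0, "wz": 0, "gripper": 0}, {"x": 0, "y": 0, "z": 0.5, "wx": 0, "wy": 0, "wz": 0, "gripper": 0}, {"x": 0, "y": 0, "z": 0.5, "wx": 0, "wy": 0, "wz": 0, "gripper": 0}, {"x": 0, "y": 0, "z": 0, "wx": 0, "wy": 0, "wz": 0, "gripper": 0}]}}

```text
time_s: 8.6
position: [0.4371, -0.1906, 0.243]
tool_rot: [[0.99, 0.144, -0.002], [0.144, -0.99, -0.001], [-0.002, 0.0, -1.0]]
ft_force: [-3.1, -0.9, 3.0]
grip_width: -0.0
```

>>> {"name": "step_arm", "arguments": {"increments": [{"x": 0, "y": 0, "z": 0.5, "wx": 0, "wy": 0, "wz": 0, "gripper": 0}, {"x": 0, "y": 0, "z": 0.5, "wx": 0, "wy": 0, "wz": 0, "gripper": 0}, {"x": 0, "y": 0, "z": 0.5, "wx": 0, "wy": 0, "wz": 0, "gripper": 0}, {"x": 0, "y": 0, "z": 0.5, "wx": 0, "wy": 0, "wz": 0, "gripper": 0}, {"x": 0, "y": 0, "z": 0.4, "wx": 0, "wy": 0, "wz": 0, "gripper": 0}, {"x": 0, "y": 0, "z": 0.3, "wx": 0, "wy": 0, "wz": 0, "gripper": 0}, {"x": 0, "y": 0, "z": 0, "wx": 0, "wy": 0, "wz": 0, "gripper": 0}]}}

```text
time_s: 9.3
position: [0.4379, -0.1906, 0.2165]
tool_rot: [[0.99, 0.144, 0.002], [0.144, -0.99, -0.001], [0.002, 0.001, -1.0]]
ft_force: [-0.7, 1.0, 4.8]
grip_width: 0.0002
```

>>> {"name": "step_arm", "arguments": {"increments": [{"x": 0, "y": 0, "z": 0.2, "wx": 0, "wy": 0, "wz": 0, "gripper": 0}, {"x": 0, "y": 0, "z": 0.1, "wx": 0, "wy": 0, "wz": 0, "gripper": 0}, {"x": 0, "y": 0, "z": 0.1, "wx": 0, "wy": 0, "wz": 0, "gripper": 0}, {"x": 0, "y": 0, "z": 0, "wx": 0, "wy": 0, "wz": 0, "gripper": 0}]}}

```text
time_s: 9.7
position: [0.438, -0.1904, 0.2151]
tool_rot: [[0.99, 0.144, 0.004], [0.144, -0.99, -0.003], [0.004, 0.004, -1.0]]
ft_force: [-8.0, 7.2, 37.3]
grip_width: 0.0001
```

>>> {"name": "step_arm", "arguments": {"increments": [{"x": 0, "y": 0, "z": -0.5, "wx": 0, "wy": 0, "wz": 0, "gripper": 0}, {"x": 0, "y": 0, "z": -1.5, "wx": 0, "wy": 0, "wz": 0, "gripper": 0}, {"x": 0, "y": 0, "z": -3, "wx": 0, "wy": 0, "wz": 0, "gripper": 0}, {"x": 0, "y": 0, "z": -3, "wx": 0, "wy": 0, "wz": 0, "gripper": 0}, {"x": 0, "y": 0, "z": -3, "wx": 0, "wy": 0, "wz": 0, "gripper": 0}, {"x": 0, "y": 0, "z": -3, "wx": 0, "wy": 0, "wz": 0, "gripper": 0}, {"x": 0, "y": 0, "z": 0, "wx": 0, "wy": 0, "wz": -0.124, "gripper": 4.5}, {"x": 0, "y": 0, "z": 0, "wx": 0, "wy": 0, "wz": -0.124, "gripper": 4.5}, {"x": 0, "y": 0, "z": 0, "wx": 0, "wy": 0, "wz": -0.124, "gripper": 4.5}, {"x": 0, "y": 0, "z": 0, "wx": 0, "wy": 0, "wz": -0.124, "gripper": 4.5}, {"x": 0, "y": 0, "z": 0, "wx": 0, "wy": 0, "wz": -0.124, "gripper": 4.5}, {"x": 0, "y": 0, "z": 0, "wx": 0, "wy": 0, "wz": -0.124, "gripper": 4.5}, {"x": 0, "y": 0, "z": 0, "wx": 0, "wy": 0, "wz": -0.124, "gripper": 4.5}, {"x": 0, "y": 0, "z": 0, "wx": 0, "wy": 0, "wz": -0.124, "gripper": 4.5}, {"x": 0, "y": 0, "z": 0, "wx": 0, "wy": 0, "wz": -0.124, "gripper": 4.5}, {"x": 0, "y": 0, "z": 0, "wx": 0, "wy": 0, "wz": -0.124, "gripper": 4.5}, {"x": 0, "y": 0, "z": 0, "wx": 0, "wy": 0, "wz": -0.124, "gripper": 4.5}, {"x": 0, "y": 0, "z": 0, "wx": 0, "wy": 0, "wz": -0.124, "gripper": 4.5}, {"x": 0, "y": 0, "z": 0, "wx": 0, "wy": 0, "wz": 0, "gripper": 4.5}]}}

```text
time_s: 11.6
position: [0.4376, -0.1905, 0.3522]
tool_rot: [[-0.062, 0.998, 0.001], [0.998, 0.062, -0.001], [-0.001, 0.001, -1.0]]
ft_force: [0.2, -0.3, -0.4]
grip_width: 0.0446
```

```bash
python3 - <<'E'
from h import *
plan([.5595,-.1975,.34],93.7)
E
```

```text
t 11.6 p [ 0.4376 -0.1905  0.3522] yaw 93.57 tilt [ 0.0009 -0.0006] w 0.0446 F [ 0.2 -0.3 -0.4] q6 -131.3
wz -0.0022 shift cm [-1.49 12.12  1.22]
```

>>> {"name": "step_arm", "arguments": {"increments": [{"x": -0.3, "y": 2.4, "z": 0, "wx": 0, "wy": 0, "wz": 0, "gripper": 4.5}, {"x": -0.3, "y": 2.4, "z": 0.2, "wx": 0, "wy": 0, "wz": 0, "gripper": 4.5}, {"x": -0.3, "y": 2.4, "z": 0.4, "wx": 0, "wy": 0, "wz": 0, "gripper": 4.5}, {"x": -0.3, "y": 2.4, "z": 0.4, "wx": 0, "wy": 0, "wz": 0, "gripper": 4.5}, {"x": -0.3, "y": 2.5, "z": 0.2, "wx": 0, "wy": 0, "wz": 0, "gripper": 4.5}, {"x": 0, "y": 0, "z": 0, "wx": 0, "wy": 0, "wz": 0, "gripper": 4.5}, {"x": 0, "y": 0, "z": 0, "wx": 0, "wy": 0, "wz": 0, "gripper": 4.5}]}}

```text
time_s: 12.3
position: [0.5593, -0.198, 0.3396]
tool_rot: [[-0.059, 0.998, -0.0], [0.998, 0.059, 0.0], [0.0, -0.0, -1.0]]
ft_force: [-1.2, -0.4, -0.5]
grip_width: 0.0449
```

```bash
python3 - <<'E'
from h import *
plan([.5595,-.1975,.259],93.7)
w=snap('wrist','w4',s=1.42);t=snap('top','t4')
for d in (w,t):
    h=cv2.cvtColor(d['color'],cv2.COLOR_BGR2HSV);m=cv2.inRange(h,(18,130,120),(32,255,255))
    n,l,st,ce=cv2.connectedComponentsWithStats(m)
    for i in range(1,n):
        if st[i,4]>40: print(st[i],ce[i].round(1),ray(d,ce[i],.110).round(4),ray(d,ce[i],.058).round(4))
E
```

```text
t 12.3 p [ 0.5593 -0.198   0.3396] yaw 93.41 tilt [-0.0004  0.0001] w 0.0449 F [-1.2 -0.4 -0.5] q6 -124.3
wz -0.0051 shift cm [0.04 0.03 8.06]
[274 210  17  38 613] [281.8 228. ] [ 0.5591 -0.1964  0.11  ] [ 0.5769 -0.195   0.058 ]
[233 184  13   9  58] [239.4 188.2] [0.6132 0.1265 0.11  ] [0.624 0.131 0.058]
[203 249  13   7  45] [209. 252.] [0.4685 0.1971 0.11  ] [0.4722 0.2051 0.058 ]
```

View pics/w4.png

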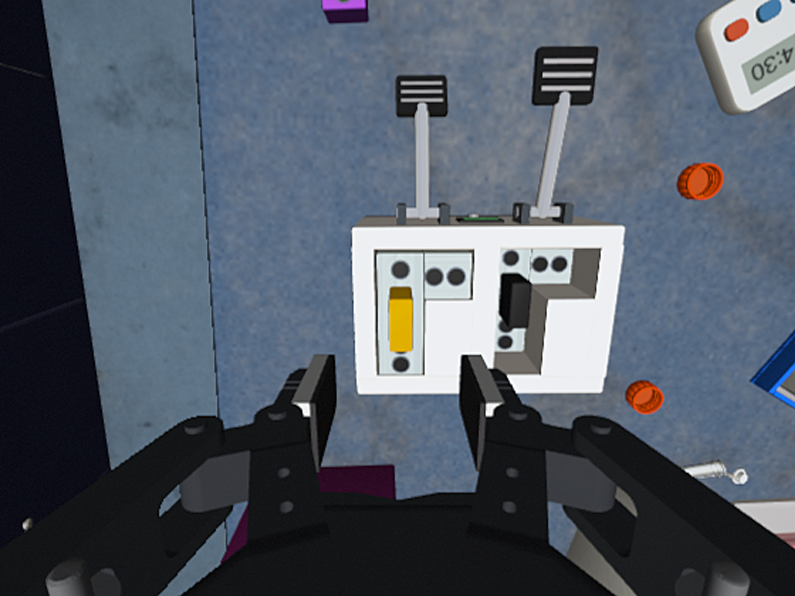

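The block is raised. Its rib is centred between the jaws at px (400,320), measured at (0.559, -0.1965) against an expected (0.5595, -0.1975). The left lever is still up. I'll descend and grip.

>>> {"name": "step_arm", "arguments": {"increments": [{"x": 0.1, "y": 0, "z": 2, "wx": 0, "wy": 0, "wz": 0, "gripper": 4.5}, {"x": 0, "y": 0, "z": 2, "wx": 0, "wy": 0, "wz": 0, "gripper": 4.5}, {"x": 0, "y": 0, "z": 2, "wx": 0, "wy": 0, "wz": 0, "gripper": 4.5}, {"x": 0, "y": 0, "z": 1.2, "wx": 0, "wy": 0, "wz": 0, "gripper": 4.5}, {"x": 0, "y": 0, "z": 0.7, "wx": 0, "wy": 0, "wz": 0, "gripper": 4.5}, {"x": 0, "y": 0, "z": 0, "wx": 0, "wy": 0, "wz": 0, "gripper": 4.5}, {"x": 0, "y": 0, "z": 0, "wx": 0, "wy": 0, "wz": 0, "gripper": 1.5}, {"x": 0, "y": 0, "z": 0, "wx": 0, "wy": 0, "wz": 0, "gripper": 0.6}, {"x": 0, "y": 0, "z": 0, "wx": 0, "wy": 0, "wz": 0, "gripper": 0.6}, {"x": 0, "y": 0, "z": 0, "wx": 0, "wy": 0, "wz": 0, "gripper": 0.6}, {"x": 0, "y": 0, "z": 0, "wx": 0, "wy": 0, "wz": 0, "gripper": 0.6}], "newtons": 60}}

```text
time_s: 13.5
position: [0.5594, -0.1972, 0.2615]
tool_rot: [[-0.061, 0.998, 0.001], [0.998, 0.061, -0.001], [-0.001, 0.001, -1.0]]
ft_force: [-0.2, 1.0, 5.2]
grip_width: 0.0108
```

>>> {"name": "step_arm", "arguments": {"increments": [{"x": 0, "y": 0, "z": -0.7, "wx": 0, "wy": 0, "wz": 0, "gripper": 0.6}, {"x": 0, "y": 0, "z": -1, "wx": 0, "wy": 0, "wz": 0, "gripper": 0.6}, {"x": 0, "y": 0, "z": -1, "wx": 0, "wy": 0, "wz": 0, "gripper": 0.6}, {"x": 0, "y": 0, "z": -2, "wx": 0, "wy": 0, "wz": 0, "gripper": 0.6}, {"x": 0, "y": 0, "z": -2, "wx": 0, "wy": 0, "wz": 0, "gripper": 0.6}, {"x": 0, "y": 0, "z": -2, "wx": 0, "wy": 0, "wz": 0, "gripper": 0.6}, {"x": 0, "y": 0, "z": -1, "wx": 0, "wy": 0, "wz": 0, "gripper": 0.6}, {"x": 0, "y": 0, "z": 0, "wx": 0, "wy": 0, "wz": 0, "gripper": 0.6}]}}

```text
time_s: 14.3
position: [0.5593, -0.1971, 0.3592]
tool_rot: [[-0.061, 0.998, 0.002], [0.998, 0.061, -0.001], [-0.002, 0.002, -1.0]]
ft_force: [0.5, 0.0, -1.7]
grip_width: 0.0108
```

```bash
python3 - <<'E'
from h import *
plan([.56,.02,.358],93.6); plan([.615,.180,.33],-26.9)
E
```

```text
t 14.3 p [ 0.5593 -0.1971  0.3592] yaw 93.51 tilt [ 0.0025 -0.0014] w 0.0108 F [ 0.5  0.  -1.7] q6 -124.4
wz -0.0016 shift cm [21.66  1.43  0.12]
t 14.3 p [ 0.5593 -0.1971  0.3592] yaw 93.51 tilt [ 0.0025 -0.0014] w 0.0108 F [ 0.5  0.  -1.7] q6 -124.4
wz 2.1016 shift cm [-12.09 -36.15   2.92]
```

>>> {"name": "step_arm", "arguments": {"increments": [{"x": 0, "y": 0, "z": 0, "wx": 0, "wy": 0, "wz": 0.105, "gripper": 0.6}, {"x": 0, "y": 0, "z": 0, "wx": 0, "wy": 0, "wz": 0.105, "gripper": 0.6}, {"x": 0, "y": 0, "z": 0, "wx": 0, "wy": 0, "wz": 0.105, "gripper": 0.6}, {"x": 0, "y": 0, "z": 0, "wx": 0, "wy": 0, "wz": 0.105, "gripper": 0.6}, {"x": 0, "y": 0, "z": 0, "wx": 0, "wy": 0, "wz": 0.105, "gripper": 0.6}, {"x": 0, "y": 0, "z": 0, "wx": 0, "wy": 0, "wz": 0.105, "gripper": 0.6}, {"x": 0, "y": 0, "z": 0, "wx": 0, "wy": 0, "wz": 0.105, "gripper": 0.6}, {"x": 0, "y": 0, "z": 0, "wx": 0, "wy": 0, "wz": 0.105, "gripper": 0.6}, {"x": 0, "y": 0, "z": 0, "wx": 0, "wy": 0, "wz": 0.105, "gripper": 0.6}, {"x": 0, "y": 0, "z": 0, "wx": 0, "wy": 0, "wz": 0.105, "gripper": 0.6}, {"x": 0, "y": 0, "z": 0, "wx": 0, "wy": 0, "wz": 0.105, "gripper": 0.6}, {"x": 0, "y": 0, "z": 0, "wx": 0, "wy": 0, "wz": 0.105, "gripper": 0.6}, {"x": 0, "y": 0, "z": 0, "wx": 0, "wy": 0, "wz": 0.105, "gripper": 0.6}, {"x": 0, "y": 0, "z": 0, "wx": 0, "wy": 0, "wz": 0.105, "gripper": 0.6}, {"x": 0, "y": 0, "z": 0, "wx": 0, "wy": 0, "wz": 0.105, "gripper": 0.6}, {"x": 0, "y": 0, "z": 0, "wx": 0, "wy": 0, "wz": 0.105, "gripper": 0.6}, {"x": 0, "y": 0, "z": 0, "wx": 0, "wy": 0, "wz": 0.105, "gripper": 0.6}, {"x": 0, "y": 0, "z": 0, "wx": 0, "wy": 0, "wz": 0.105, "gripper": 0.6}, {"x": 0, "y": 0, "z": 0, "wx": 0, "wy": 0, "wz": 0.105, "gripper": 0.6}, {"x": 0, "y": 0, "z": 0, "wx": 0, "wy": 0, "wz": 0.105, "gripper": 0.6}]}}

```text
time_s: 16.3
position: [0.5592, -0.1971, 0.3565]
tool_rot: [[0.891, -0.455, -0.002], [-0.455, -0.891, 0.001], [-0.002, -0.0, -1.0]]
ft_force: [0.5, 0.3, -0.9]
grip_width: 0.0109
```

>>> {"name": "step_arm", "arguments": {"increments": [{"x": -1.2, "y": -2.6, "z": 0, "wx": 0, "wy": 0, "wz": 0, "gripper": 0.6}, {"x": -1.2, "y": -2.6, "z": 0, "wx": 0, "wy": 0, "wz": 0, "gripper": 0.6}, {"x": -1.2, "y": -2.6, "z": 0, "wx": 0, "wy": 0, "wz": 0, "gripper": 0.6}, {"x": -1.2, "y": -2.6, "z": 0, "wx": 0, "wy": 0, "wz": 0, "gripper": 0.6}, {"x": -1.2, "y": -2.6, "z": 0, "wx": 0, "wy": 0, "wz": 0, "gripper": 0.6}, {"x": -1.2, "y": -2.6, "z": 0, "wx": 0, "wy": 0, "wz": 0, "gripper": 0.6}, {"x": -1.2, "y": -2.6, "z": 0, "wx": 0, "wy": 0, "wz": 0, "gripper": 0.6}, {"x": -1.2, "y": -2.6, "z": 0, "wx": 0, "wy": 0, "wz": 0, "gripper": 0.6}, {"x": -1.2, "y": -2.6, "z": 0, "wx": 0, "wy": 0, "wz": 0, "gripper": 0.6}, {"x": -1.2, "y": -2.6, "z": 0, "wx": 0, "wy": 0, "wz": 0, "gripper": 0.6}, {"x": 0, "y": 0, "z": 0, "wx": 0, "wy": 0, "wz": 0, "gripper": 0.6}, {"x": 0, "y": 0, "z": 0, "wx": 0, "wy": 0, "wz": 0, "gripper": 0.6}]}}

```text
time_s: 17.5
position: [0.5694, 0.0894, 0.3568]
tool_rot: [[0.893, -0.45, -0.002], [-0.45, -0.893, -0.0], [-0.001, 0.001, -1.0]]
ft_force: [-0.6, -0.3, -2.1]
grip_width: 0.0111
```

```bash
python3 - <<'E'
from h import *
plan([.6155,.180,.33],-26.9)
w=snap('wrist','w5',s=1.42);t=snap('top','t5')
for d,z in ((w,.058),(t,.058)):
    h=cv2.cvtColor(d['color'],cv2.COLOR_BGR2HSV);m=cv2.inRange(h,(18,130,120),(32,255,255))
    n,l,st,ce=cv2.connectedComponentsWithStats(m)
    for i in range(1,n):
        if st[i,4]>40: print(st[i],ce[i].round(1),ray(d,ce[i],z).round(4))
E
```

```text
t 17.5 p [0.5694 0.0894 0.3568] yaw -26.75 tilt [-0.0017 -0.0001] w 0.0111 F [-0.6 -0.3 -2.1] q6 23.9
wz 0.0027 shift cm [ 1.000e-02 -1.017e+01  2.680e+00]
[310 115  15  32 431] [316.6 130.4] [0.6275 0.134  0.058 ]
[116 116  18  33 435] [124.6 132. ] [0.4777 0.2081 0.058 ]
[ 267  257   27   56 1357] [279.7 283.7] [0.5318 0.0155 0.058 ]
[403 293  13   5  53] [409.  294.9] [ 0.3593 -0.2603  0.058 ]
```

View pics/w5.png

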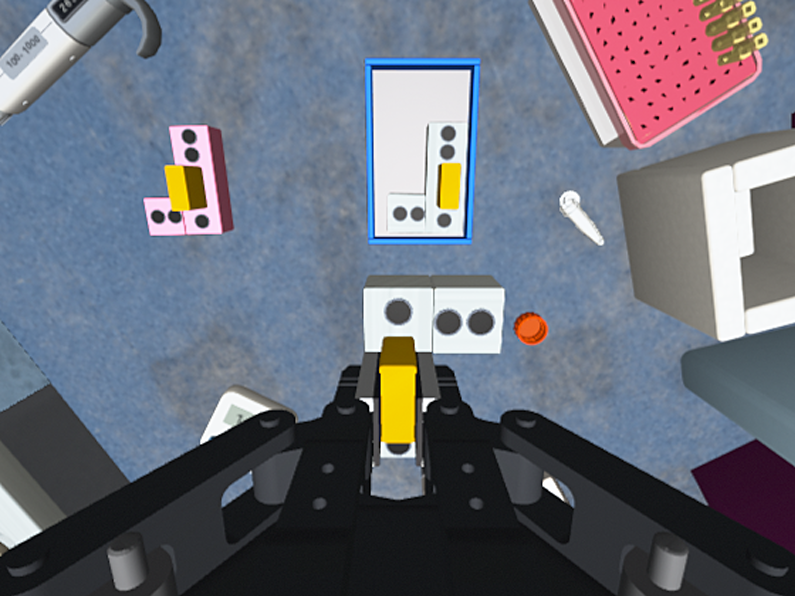

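The held block lines up with the tray in the view. The tray corners are at about (365,59), (480,59), (474,243) and (369,243), and the mate's rib is at (450,186).

```bash
python3 - <<'E'
from h import *
np.set_printoptions(precision=4,suppress=True)
d=np.load('pics/w5.npz')
px=(np.array([[365,59],[480,59],[473,243],[369,243]])+.5)/1.42-.5
p,r=fit(d,px,[[.0605,.0375,.02],[.0605,-.0375,.02],[-.0605,-.0375,.02],[-.0605,.0375,.02]],[.62,.155,1.1]);print(p,r)
for y in (p[2],1.1014):
  c,s=np.cos(y),np.sin(y);R=np.array([[c,-s],[s,c]])
  for n,t in (('wrist',p[:2]),('top',[.6195,.155])): print(n,'targ',t+R@[.0195,.0155],'materib exp',t+R@[-.0195,-.0155])
# mate rib top centre & mate body edges (z=.030): left-bottom leg etc
q=lambda u,v,z:ray(d,((u+.5)/1.42-.5,(v+.5)/1.42-.5),z)
c,s=np.cos(p[2]),np.sin(p[2]);Ri=np.array([[c,s],[-s,c]])
for n,a in (('ribtop',q(450.5,185,.058)),('long+x end',q(447,122,.03)),('-x end',q(440,236,.03)),('-y edge',q(466,180,.03)),('+y short leg',q(387,212,.03)),('long +y edge',q(427,150,.03))): print(n,Ri@(a[:2]-p[:2]))
E
```

```text
[0.622  0.1576 1.1083] [[-0.2099 -0.5459]
 [ 0.4737 -1.0732]
 [-0.3524  0.8614]
 [ 0.0536  1.1906]]
wrist targ [0.6169 0.182 ] materib exp [0.6272 0.1332]
top targ [0.6143 0.1794] materib exp [0.6247 0.1306]
wrist targ [0.617 0.182] materib exp [0.627  0.1332]
top targ [0.6145 0.1794] materib exp [0.6245 0.1306]
ribtop [-0.0185 -0.0159]
long+x end [ 0.0207 -0.0157]
-x end [-0.0532 -0.0128]
-y edge [-0.0157 -0.0295]
+y short leg [-0.0365  0.0239]
long +y edge [ 0.0036 -0.003 ]
```

```bash
python3 - <<'E'
from h import *
np.set_printoptions(precision=4,suppress=True)
d=np.load('pics/w5.npz')
o=env.observe();R=np.array(o['tool_rot']);p=np.array(o['position'])
# block axes: y along tool -? : bath grasp jaw yaw=block yaw+90 => tool x = block +y ; tool y = block +x
def B(b): b=np.array(b);return p+R@np.array([b[1]+.013,b[0]+.004,.2035-b[2]])
for b in ([-.036,-.026,.024],[-.036,.026,.024],[-.01,.026,.024],[-.018,-.019,.052],[-.018,-.007,.052]): print(b,(proj(d,B(b))+.5)*1.42-.5, B(b))
plan([.6157,.1807,.27],-26.7)
E
```

```text
[-0.036, -0.026, 0.024] [[362.4761 289.7994]] [0.5722 0.1227 0.1776]
[-0.036, 0.026, 0.024] [[505.9967 290.0544]] [0.6186 0.0992 0.1776]
[-0.01, 0.026, 0.024] [[501.094  356.4605]] [0.6068 0.0761 0.1776]
[-0.018, -0.019, 0.052] [[378.8824 368.6021]] [0.5703 0.1035 0.2057]
[-0.018, -0.007, 0.052] [[417.5448 368.684 ]] [0.5811 0.0981 0.2056]
t 17.6 p [0.5695 0.0883 0.3572] yaw -26.85 tilt [-0.0011 -0.0002] w 0.0109 F [-0.5 -0.6 -1.8] q6 23.9
wz -0.0027 shift cm [ -0.03 -10.32   8.72]
```

>>> {"name": "step_arm", "arguments": {"increments": [{"x": 0, "y": -2.05, "z": 0, "wx": 0, "wy": 0, "wz": 0, "gripper": 0.6}, {"x": 0, "y": -2.05, "z": 0, "wx": 0, "wy": 0, "wz": 0, "gripper": 0.6}, {"x": 0, "y": -2.05, "z": 0, "wx": 0, "wy": 0, "wz": 0, "gripper": 0.6}, {"x": 0, "y": -2.05, "z": 0, "wx": 0, "wy": 0, "wz": 0, "gripper": 0.6}, {"x": 0, "y": -2.05, "z": 0, "wx": 0, "wy": 0, "wz": 0, "gripper": 0.6}, {"x": 0, "y": 0, "z": 2, "wx": 0, "wy": 0, "wz": 0, "gripper": 0.6}, {"x": 0, "y": 0, "z": 2, "wx": 0, "wy": 0, "wz": 0, "gripper": 0.6}, {"x": 0, "y": 0, "z": 2, "wx": 0, "wy": 0, "wz": 0, "gripper": 0.6}, {"x": 0, "y": 0, "z": 2, "wx": 0, "wy": 0, "wz": 0, "gripper": 0.6}, {"x": 0, "y": 0, "z": 1, "wx": 0, "wy": 0, "wz": 0, "gripper": 0.6}, {"x": 0, "y": 0, "z": 1, "wx": 0, "wy": 0, "wz": 0, "gripper": 0.6}, {"x": 0, "y": 0, "z": 0, "wx": 0, "wy": 0, "wz": 0, "gripper": 0.6}, {"x": 0, "y": 0, "z": 0, "wx": 0, "wy": 0, "wz": 0, "gripper": 0.6}]}}

```text
time_s: 18.9
position: [0.616, 0.1803, 0.2583]
tool_rot: [[0.892, -0.451, 0.001], [-0.451, -0.892, 0.0], [0.001, -0.0, -1.0]]
ft_force: [-0.3, 0.4, -0.7]
grip_width: 0.0106
```

```bash
python3 - <<'E'
from h import *
plan([.6158,.1803,.2095],-26.7)
w=snap('wrist','w6')['color'];s=env.get_image('side')['color'];t=env.get_image('top')['color']
a=cv2.resize(w[100:340,180:400],None,fx=2,fy=2,interpolation=cv2.INTER_CUBIC)
b=cv2.resize(s[200:280,205:295],None,fx=4,fy=3.5*240/280*1.0,interpolation=cv2.INTER_CUBIC)
c=cv2.resize(t[155:225,190:270],(360,240),interpolation=cv2.INTER_CUBIC)
r=np.vstack([b,c]);r=cv2.resize(r,(340,480));cv2.imwrite('pics/c6.png',np.hstack([a,r]))
E
```

```text
t 18.9 p [0.616  0.1803 0.2583] yaw -26.83 tilt [0.0009 0.0001] w 0.0106 F [-0.3  0.4 -0.7] q6 32.6
wz -0.0022 shift cm [-0.01  0.01  4.88]
```

View pics/c6.png

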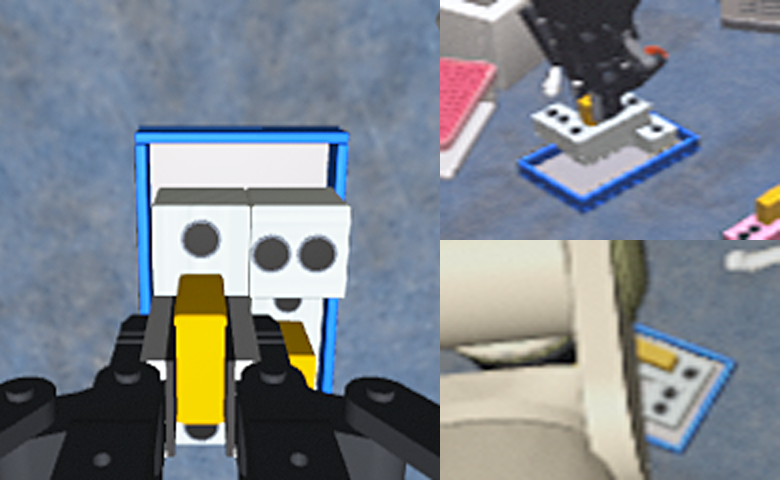

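The wrist view shows the block over the tray, square to it and clear of the mate's rib. The tray's far rim runs from about (136,130) to (349,131) in the crop, so I'll check that numerically.

```bash
python3 - <<'E'
from h import *
np.set_printoptions(precision=4,suppress=True)
d=np.load('pics/w6.npz')
A=lambda p:(np.array(p)+.5)/2-.5+[180,100]
o=env.observe();R=np.array(o['tool_rot']);p=np.array(o['position'])
def tool(w): v=(R.T@(w-p)); return v
# want rib at TCP. tray far outer corners should be at tray(+.0605,±.0375); rib target tray (.0195,.0155); tool x=-tray y, tool y=-tray x
for n,u in (('UL',(136,130)),('UR',(349,131)),('far inner floor-ish top rim',(240,143))):
    print(n,tool(ray(d,A(u),.02))[:2])
print('expected UL',(-.022,-.041),'UR',(.053,-.041),'inner rim y -.037')
# block check: expected corners at z of body top
for b in ([-.036,-.026,.024],[-.036,.026,.024],[-.01,.026,.024]):
    w=p+R@np.array([b[1]+.013,b[0]+.004,.2035-b[2]]); print((proj(d,w)-[180,100]+.5)*2-.5)
E
```

```text
UL [-0.0219 -0.0439]
UR [ 0.0521 -0.0435]
far inner floor-ish top rim [ 0.0143 -0.0393]
expected UL (-0.022, -0.041) UR (0.053, -0.041) inner rim y -.037
[[147.5195 204.8388]]
[[349.9319 204.7852]]
[[343.3499 298.6136]]
```

>>> {"name": "step_arm", "arguments": {"increments": [{"x": 0, "y": -0.1, "z": 1, "wx": 0, "wy": 0, "wz": 0, "gripper": 0.6}, {"x": 0, "y": 0, "z": 1, "wx": 0, "wy": 0, "wz": 0, "gripper": 0.6}, {"x": 0, "y": 0, "z": 0.7, "wx": 0, "wy": 0, "wz": 0, "gripper": 0.6}, {"x": 0, "y": 0, "z": 0.5, "wx": 0, "wy": 0, "wz": 0, "gripper": 0.6}, {"x": 0, "y": 0, "z": 0.4, "wx": 0, "wy": 0, "wz": 0, "gripper": 0.6}, {"x": 0, "y": 0, "z": 0, "wx": 0, "wy": 0, "wz": 0, "gripper": 0.6}]}}

```text
time_s: 19.65
position: [0.6162, 0.1814, 0.2211]
tool_rot: [[0.892, -0.451, -0.001], [-0.451, -0.892, -0.0], [-0.001, 0.001, -1.0]]
ft_force: [0.5, -0.3, -1.8]
grip_width: 0.0109
```

>>> {"name": "step_arm", "arguments": {"increments": [{"x": 0, "y": 0, "z": 0.4, "wx": 0, "wy": 0, "wz": 0, "gripper": 0.6}, {"x": 0, "y": 0, "z": 0.4, "wx": 0, "wy": 0, "wz": 0, "gripper": 0.6}, {"x": 0, "y": 0, "z": 0.2, "wx": 0, "wy": 0, "wz": 0, "gripper": 0.6}, {"x": 0, "y": 0, "z": 0.1, "wx": 0, "wy": 0, "wz": 0, "gripper": 0.6}, {"x": 0, "y": 0, "z": 0, "wx": 0, "wy": 0, "wz": 0, "gripper": 0.6}, {"x": 0, "y": 0, "z": 0, "wx": 0, "wy": 0, "wz": 0, "gripper": 0.6}]}}

```text
time_s: 20.25
position: [0.6162, 0.1814, 0.2108]
tool_rot: [[0.892, -0.451, 0.0], [-0.451, -0.892, 0.0], [0.0, -0.0, -1.0]]
ft_force: [0.2, -0.2, -1.2]
grip_width: 0.0107
```

>>> {"name": "step_arm", "arguments": {"increments": [{"x": 0, "y": 0, "z": 0.1, "wx": 0, "wy": 0, "wz": 0, "gripper": 0.6}, {"x": 0, "y": 0, "z": 0.1, "wx": 0, "wy": 0, "wz": 0, "gripper": 0.6}, {"x": 0, "y": 0, "z": 0, "wx": 0, "wy": 0, "wz": 0, "gripper": 0.6}, {"x": 0, "y": 0, "z": 0, "wx": 0, "wy": 0, "wz": 0, "gripper": 0.6}]}}

```text
time_s: 20.65
position: [0.6162, 0.1814, 0.2097]
tool_rot: [[0.892, -0.451, 0.001], [-0.451, -0.892, 0.0], [0.001, -0.001, -1.0]]
ft_force: [-1.5, -0.5, 6.0]
grip_width: 0.0107
```

Contact at the floor height I expected (TCP 0.2097 against 0.2095). I'll release and retreat.

>>> {"name": "step_arm", "arguments": {"increments": [{"x": 0, "y": 0, "z": 0, "wx": 0, "wy": 0, "wz": 0, "gripper": 2.6}, {"x": 0, "y": 0, "z": 0, "wx": 0, "wy": 0, "wz": 0, "gripper": 2.6}, {"x": 0, "y": 0, "z": 0, "wx": 0, "wy": 0, "wz": 0, "gripper": 2.6}, {"x": 0, "y": 0, "z": 0, "wx": 0, "wy": 0, "wz": 0, "gripper": 2.6}, {"x": 0, "y": 0, "z": -1, "wx": 0, "wy": 0, "wz": 0, "gripper": 2.6}, {"x": 0, "y": 0, "z": -2, "wx": 0, "wy": 0, "wz": 0, "gripper": 2.6}, {"x": 0, "y": 0, "z": -3, "wx": 0, "wy": 0, "wz": 0, "gripper": 2.6}, {"x": 0, "y": 0, "z": -3, "wx": 0, "wy": 0, "wz": 0, "gripper": 2.6}, {"x": 0, "y": 0, "z": -3, "wx": 0, "wy": 0, "wz": 0, "gripper": 2.6}, {"x": 0, "y": 2, "z": -2, "wx": 0, "wy": 0, "wz": 0, "gripper": 2.6}, {"x": 0, "y": 3, "z": 0, "wx": 0, "wy": 0, "wz": 0, "gripper": 2.6}, {"x": 0, "y": 3, "z": 0, "wx": 0, "wy": 0, "wz": 0, "gripper": 2.6}, {"x": 0, "y": 2, "z": 0, "wx": 0, "wy": 0, "wz": 0, "gripper": 2.6}, {"x": 0, "y": 0, "z": 0, "wx": 0, "wy": 0, "wz": 0, "gripper": 2.6}, {"x": 0, "y": 0, "z": 0, "wx": 0, "wy": 0, "wz": 0, "gripper": 2.6}]}}

```text
time_s: 22.15
position: [0.5712, 0.0922, 0.3494]
tool_rot: [[0.892, -0.452, 0.001], [-0.452, -0.892, 0.0], [0.001, -0.001, -1.0]]
ft_force: [0.1, 0.5, -0.1]
grip_width: 0.0256
```

```bash
python3 - <<'E'
from h import *
plan([.5,0,.4])
w=snap('wrist','w7')['color'];s=env.get_image('side')['color']
a=cv2.resize(w,(480,360));z=cv2.resize(w[20:220,200:400],(360,360),interpolation=cv2.INTER_CUBIC)
b=cv2.resize(s[130:330,200:400],(240,240));c=cv2.resize(s[220:280,215:290],(320,240),interpolation=cv2.INTER_CUBIC)
o=np.zeros((600,800,3),np.uint8);o[:360,:440]=a[:,:440];o[:360,440:]=z;o[360:,:240]=b;o[360:,240:560]=c;cv2.imwrite('pics/c7.png',o)
E
```

```text
t 22.15 p [0.5712 0.0922 0.3494] yaw -26.85 tilt [0.0011 0.0002] w 0.0256 F [ 0.1  0.5 -0.1] q6 24.3
wz -0.0 shift cm [-2.18 11.45 -5.06]
```

View pics/c7.png

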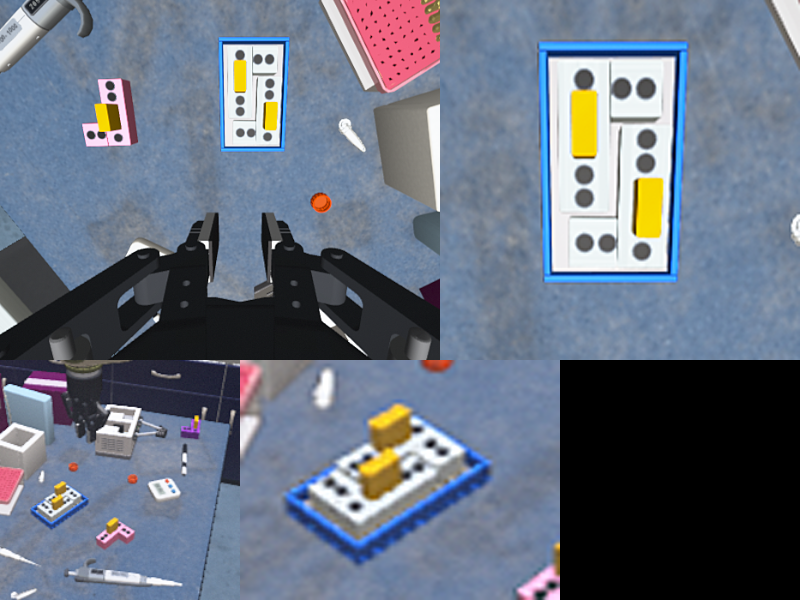

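The two blocks lie flat and interlocked in the tray, with gaps on all sides. The marker is on the bench and the gripper is clear. I'll hand the job in.

```bash
python3 -c "
from rig import env
print(env.close_job())"
```

```text
the job is handed in; nothing more can be done
None
```

I finished the task and handed it in at about 22 s of the 67 s allowed; no verdict is reported.

- **Marker:** it is on the bench in front of the bath, released.
- **Lever:** I pressed the right lever down to its stop. It read about 37 N there, close to the 40 N limit for the arm or gripper body, but the fingertips were doing the pressing. The left lever was not touched.
- **Block:** I lifted the yellow-ribbed block out by its rib and lowered it half-turned into the tray. It touched the floor at TCP height 0.2097 m against 0.2095 m expected, and I let go of it.

**Last checks:** the wrist and side views show both yellow-ribbed blocks lying flat and interlocked in the tray, with gaps all round. The gripper is clear and reads about 0 N. Nothing looked shifted in these views, but I did not measure the other objects. The black-ribbed block was last seen seated just before I lifted the yellow-ribbed one, not in the final pictures.

**Disagreement:** the top and wrist cameras differed by about 3.5 mm on where the tray is. I placed the block between the two estimates, within the roughly 5 mm gaps.

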